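# Fit a new filter cassette in the fume extractor

### The job

Change the filter of the small fume extractor: take the new filter cassette out of its opened carton, slide it down the extractor's two guides with the levers open until it rests on the rubber gasket, then swing both side levers towards the robot and down, fully home against their stops, so that their hooks draw the cassette down square on its seal. Lower it by hand all the way, do not let it drop; force neither cassette nor levers, and leave the other things where they lie.

Things in the scene. Friction and masses are not known exactly. Their poses are not given: they have to be found in the camera images.
- cassette: New filter cassette, loose, standing in the carton: upright white frame with paper pleats, 14 mm thick (its x), 130 mm wide (its y), 112 mm tall, about 0.22 kg, square-edged, the same both ways round. Origin: middle of its lower edge; z up. A steel pin 8 mm thick sticks out of each side edge, its axis 88 mm above the origin, reaching 86 mm off the middle in y.
- cassette_tab (a point): Middle of the grip tab on top of the cassette: 12 mm thick in the cassette's x, 46 mm wide in y, 27 mm tall, 125 mm straight above the cassette's origin (tab top at 139 mm). Take it here from above.
- carton: Opened cardboard carton, fixed, 27 x 143 mm, 62 mm tall, open above, side flaps folded out; the cassette stands loosely in its slot (18 x 134 mm inside) on a 4.5 mm floor: draw it straight up 65 mm. Origin: middle of its underside; its y lies along the slot, like the cassette's.
- extractor: Table-top fume extractor, fixed: white fan housing (from x = +28 mm back, 112 mm tall, 125 mm with its dial) behind an open filter bay with louvres in front (92 mm tall). Origin: on the worktop under the nominal middle of the bay; its x points away from the robot, y along the bay, z up. Base plate 178 mm wide, 41 mm forward of the origin.
- bay_mouth (a point): Nominal middle of the bay at the guides' upper ends, 105 mm above the extractor's origin. Two aluminium U guides at the bay's ends, open above, face one another: grooves 16 mm wide in x, bottoms 134 mm apart in y, square-cut, no lead-in, front and rear lips 8 mm thick. The guide frame, with gasket and levers, is clamped in slotted feet, up to 9 mm forward or back (x) of nominal: feel for it.
- gasket (a joint): How far the sprung rubber gasket bar at the bottom of the bay is pressed down, m: 0 free (its top 28 mm above the extractor's origin), 0.004 with the cassette seated, 0.006 at its end. Preload 6 N, then 3 N per mm: the cassette's weight alone does not press it, so it first rests with its origin 28 mm above the extractor's; seated it is at about 24 mm.
- lever_left (a joint): Turn of the lever outside the left guide (extractor's y = +80 mm), rad. Pivot axis along y, z = 78 mm, in the guides' middle plane. 0: open, handle up, leaning 0.35 rad towards -x (the robot); grows as the handle swings to -x and down; 1.5: home on a rigid stop, handle forward, 0.28 rad below level. Stays where left; starts at 0 to 0.25. Takes about 1 N at the grip, 4 to 20 N once its hook draws on the pin; more means a jam.
- lever_right (a joint): The same, mirrored, at y = -80 mm. Each handle's black grip, 12 mm thick along the swing, 14 mm wide in y, runs 50 to 90 mm from the pivot; open it stands up to 168 mm above the worktop: carry the cassette in above that. Behind the handle is the hook (to 52 mm from the pivot): below 0.3 rad the pin comes down freely between both; from 0.85 to 1.25 it draws the pin down, then holds it.
- comb: Black tail comb, 32 x 222 x 4 mm, lying to the right of the carton; origin under its middle. Leave it.
- black_clip: Black sectioning clip, 18 x 104 x 15 mm, lying between extractor and drawer chest; origin under its middle. Leave it.

How it is judged:
By the outcome, as a careful person would: the job done as asked, in the order asked, and still so for the second after the job is handed in, with the robot touching nothing.
It also fails if it takes over 72 s, if anything falls off the work surface, if the arm or the gripper's body presses on something with over 40 N, if the wrist force passes 120 N, or if a joint passes its speed limit or range.

### The arm

A 6-joint arm with a two-finger parallel gripper is mounted at the origin on a cart in front of the work surface, level with it; the furniture and walls round the work are solid. World frame = base frame: x ahead of the robot, y to its left, z up, the work surface at z = 0. Lengths are in m, angles in rad, forces in N, time in s.
With the tool pointing down it reaches from about 0.325 to 0.875 m from the base axis. Payload 4.4 kg.
Tool frame: the origin (TCP) lies on the mounting face of the last link; the fingertips stand 173 mm ahead of it and the grasp point (between the pads) lies 155 mm ahead of it; z points along the fingers, y is the line along which they close (so a half turn about z gives the same grasp; the last joint's range is limited). The gripper opens to 85 mm and grips with 20 to 120 N. Pads are 22 mm wide; open, the fingers measure 114 mm over their backs; the gripper's body (76 mm by 85 mm) begins 54 mm behind the grasp point. The pads swing forward as they close: fully open they stand 13 mm farther back than shut.
Start: joints at [1.109, 0.207, 1.542, -0, 1.393, -0.15], TCP at [0.176, 0.547, 0.405] pointing down, gripper open.
Joint ranges: [-2.73, 2.73], [-0.86, 2.22], [0.23, 2.46], [-1.11, 4.25], [0.08, 2.63], [-2.82, 2.82]. Speed limits (rad/s): [2.79, 2.79, 3.14, 3.14, 3.14, 3.14].

### API

Orientations are given as a unit quaternion [w, x, y, z].
In Python, from rig import state, eyes, arm gives the robot as it stands.
- The arm moves only by the tool step_arm, never from a script. Its argument "motion" is a list of rows, each an object of numbers: "dx", "dy", "dz": the shift along the tool's x, y, z in mm; "ax", "ay", "az": the turn, a rotation vector about the tool's x, y, z in degrees; "fingers": the closure, from 0 (fully open) to 1 (shut). A call has 1 to 20 rows; each row is the pose to reach, as a shift and turn from the pose commanded when the call began, along the tool's axes at that moment; what a row does not reach only later rows make up. A row lasts 1/12 s, in which the tool goes at most 41.7 mm and 7.16 degrees, less where a joint would pass 70% of its speed; a pose out of reach is approached as far as the arm can. A call with a gripper value outside its range is refused whole. The fingers move at their own pace and stop on an object; the grip force is fixed at half the most. Time passes only in rows, so rows that repeat a pose let the fingers close. It gives the time, the measured TCP pose, the force, the opening and the grip force at its end, in the units of the state.
- state(): the state, without advancing time (a new reading comes with each control period).
- eyes.read_camera(name): name is "scene" or "top"; returns the picture (480x640x3 uint8, red, green, blue); there is no depth.
- eyes.camera_info(name): a dict with "vfov" (degrees; the focal length in pixels is half the picture's height over the tangent of half this angle, whatever the lens; pixels are square), "cx", "cy" (the principal point, pixels), "k1" (the pictures are not rectified: a ray, as slopes to the right and down, at radius r is drawn at 1 + k1 r^2 times it, then the intrinsics apply), "rvec" (rotation vector, rad) and "tvec" (3), from world to camera coordinates, as OpenCV has them. Camera axes: x right, y down, z forward; pixel columns grow to the right and rows downward; lengths in m; the calibration is good to about 2 mm. A picture is of the moment at which its call begins. camera_info takes no time and is no camera call.
- arm.job_done(): hands the job in; it is judged then, once.
The state is a dict: "time_s": time; "joint_positions": joint angles; "dq": joint speeds; "tau": joint torques, N m; "tcp_pos": TCP position; "orientation": TCP orientation; "ft_force": force on the tool from outside, world axes, zero at the start; "torque": the same for the moment, N m; "grip_width": finger opening in m; "grip_force": force on a finger pad.
Only numpy, scipy, OpenCV 4.12 (cv2) and the standard library are available. Lean on these libraries where they do the work, as an engineer would, in place of code of your own. Each camera call takes 0.05 s, during which the arm holds its last target. There are 200 camera calls.

## Working session

There is one attempt and no reset: what is moved stays moved. The work goes in short steps, Python scripts to look and compute and a tool call to move; the robot and the scene stay as the last step left them, time stands still between calls to the robot, and variables do not carry over. Pictures are saved under pics/ and viewed, at most 10 in all, crops included, and the job is handed in when it is done.

Besides the shell and the picture viewer there is one more tool, called after "Emit:" by a JSON object that holds its "api" and its "payload". step_arm: Moves the arm, as the interface text tells. Its arguments: {"type":"object","properties":{"motion":{"type":"array"}},"required":["motion"]}

```bash
mkdir -p pics; ls; cat > h.py <<'E'
import numpy as np, cv2
from rig import state, eyes, arm
def cam(n):
    i=eyes.camera_info(n); f=240/np.tan(np.radians(i['vfov'])/2)
    return i,f,cv2.Rodrigues(np.array(i['rvec'],float))[0],np.array(i['tvec'],float)
def ray(n,u,v):
    i,f,R,t=cam(n); d=np.array([(u-i['cx'])/f,(v-i['cy'])/f]); s=d.copy()
    for _ in range(30): s=d/(1+i['k1']*(s@s))
    return -R.T@t, R.T@np.array([s[0],s[1],1])
def onz(n,u,v,z):
    c,d=ray(n,u,v); return c+d*(z-c[2])/d[2]
def tri(a,b):
    c1,d1=ray('top',*a); c2,d2=ray('scene',*b)
    s=np.linalg.lstsq(np.c_[d1,-d2],c2-c1,rcond=None)[0]
    p,q=c1+s[0]*d1,c2+s[1]*d2
    return (p+q)/2,np.linalg.norm(p-q)
def proj(n,p):
    i,f,R,t=cam(n); q=R@np.array(p,float)+t; s=q[:2]/q[2]; s=s*(1+i['k1']*(s@s))
    return s*f+[i['cx'],i['cy']]
def snap(n,f):
    im=eyes.read_camera(n); cv2.imwrite('pics/'+f,im[:,:,::-1]); return im
E
python3 - <<'E'
from h import *
print(state())
for n in('scene','top'):
    snap(n,n+'0.png'); print(eyes.camera_info(n)); print(ray(n,320,240))
E
```

```text
pics
{'time_s': 0.0, 'joint_positions': array([ 1.10953487e+00,  2.07457994e-01,  1.54298429e+00,  1.68409639e-05,
        1.39350429e+00, -1.50507237e-01]), 'dq': array([-0.00089294,  0.00200274,  0.00010904, -0.00121937, -0.00127859,
        0.00076627]), 'tau': array([ 1.28788597e-03, -3.83028710e+01, -2.91603237e+01, -2.36853675e-04,
        1.03602558e-02,  1.51607998e-05]), 'tcp_pos': array([0.17566787, 0.54712083, 0.40348933]), 'orientation': array([-3.62327488e-04,  1.54754045e-01,  9.87952327e-01, -1.11983031e-03]), 'ft_force': array([ 0.23377241,  0.01483089, -0.24383436]), 'torque': array([-0.02182566,  0.00352596,  0.01616129]), 'grip_force': 0.0, 'grip_width': 0.08548597466853299}
{'vfov': 53.29042571289823, 'cx': 314.94866951343334, 'cy': 233.08161577470574, 'k1': -0.06591984011516507, 'rvec': array([ 0.57383436, -2.76659171,  1.00583728]), 'tvec': array([0.32930314, 0.42802334, 0.63837288])}
(array([0.26683298, 0.20592231, 0.76521933]), array([ 0.24454254, -0.58247737, -0.77539654]))
{'vfov': 46.071564172114755, 'cx': 321.13450693220665, 'cy': 237.72546111696002, 'k1': -0.08465133548682055, 'rvec': array([ 2.12411741, -2.17929438,  0.1391113 ]), 'tvec': array([-0.33078605,  0.51305315,  1.18769441])}
(array([ 0.34382833, -0.34516007,  1.24334531]), array([ 0.12758757,  0.00320119, -0.99183237]))
```

View pics/top0.png

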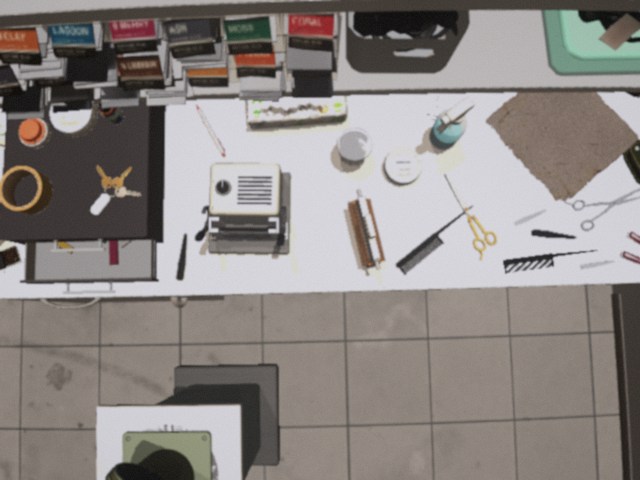

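View pics/scene0.png

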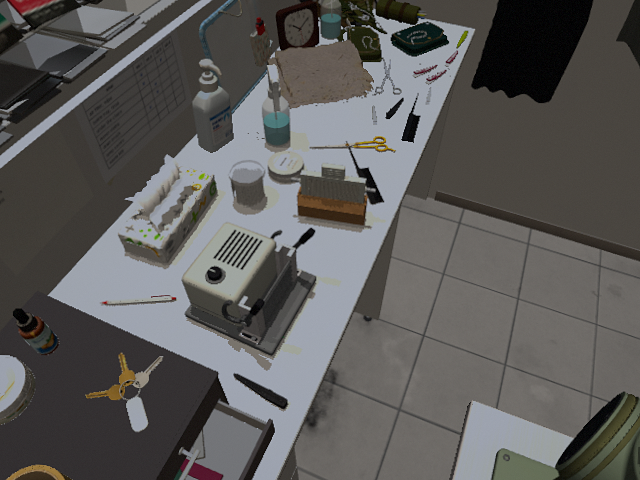

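The top view shows the extractor at about (248,215) and the carton with its cassette at about (367,232); the scene view shows them at (250,285) and (333,195). I'll enlarge both next.

```bash
python3 - <<'E'
from h import *
a=cv2.imread('pics/top0.png'); b=cv2.imread('pics/scene0.png')
# left: top crop 195..395 x 150..290 ->x4 =800x560
cv2.imwrite('pics/c1.png',cv2.resize(a[150:290,195:395],None,fx=4,fy=4,interpolation=cv2.INTER_CUBIC))
cv2.imwrite('pics/c2.png',cv2.resize(b[155:355,175:395],None,fx=3,fy=3,interpolation=cv2.INTER_CUBIC))
for p in [(367,232)]: print(onz('top',*p,.14))
for p in [(248,230)]: print(onz('top',*p,.1))
E
```

```text
[ 0.49927717 -0.43479303  0.14      ]
[ 0.51540274 -0.19433723  0.1       ]
```

View pics/c1.png

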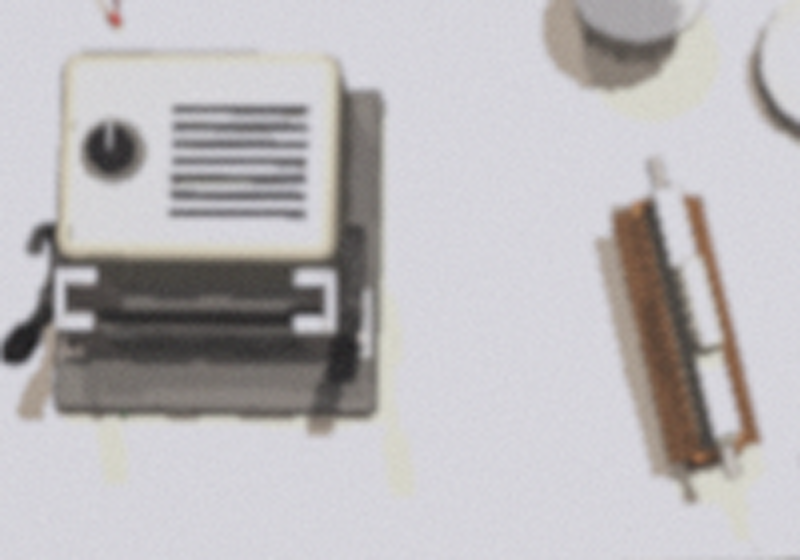

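View pics/c2.png

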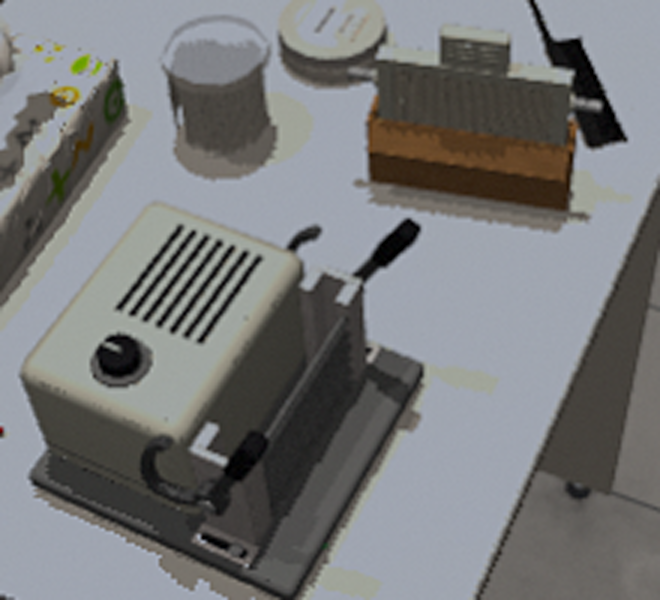

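The crops are clear. Top crop: the guide U-tops span crop (58..97) and (293..338) × (268..332), and the pin ends are at (655,160) and (735,472). Scene crop: the pin ends are at (348,72) and (602,104), and the tab top runs (441,28)–(510,38).

```bash
python3 - <<'E'
from h import *
np.set_printoptions(precision=4,suppress=True)
T=lambda x,y:(195+x/4-.375,150+y/4-.375)
S=lambda x,y:(175+x/3-.33,155+y/3-.33)
A=tri(T(655,160),S(348,72)); B=tri(T(735,472),S(602,104))
print('pins',A,B,np.linalg.norm(A[0]-B[0]),(A[0]+B[0])/2)
print('pins on z.0925',onz('top',*T(655,160),.0925),onz('top',*T(735,472),.0925),onz('scene',*S(348,72),.0925),onz('scene',*S(602,104),.0925))
print('tab scene z.1435',onz('scene',*S(441,28),.1435),onz('scene',*S(510,38),.1435))
for n,p in dict(LoutR=(58,268),LoutF=(58,330),RoutR=(338,270),RoutF=(338,332),Lgr=(66,285),Lgf=(66,314),Rgr=(326,287),Rgf=(326,315)).items(): print(n,onz('top',*T(*p),.105))
print('guide scene Lout rear corner..',tri(T(338,270),S(302,274)),tri(T(338,332),S(345,303)))
for p in [(57,412),(377,415),(380,93)]: print('base',onz('top',*T(*p),.012))
print('housing front', onz('top',*T(60,255),.112),onz('top',*T(338,255),.112))
# tab in the top view: white runs per row in the raw crop
a=cv2.imread('pics/top0.png'); g=cv2.cvtColor(a,cv2.COLOR_BGR2GRAY)
print(g[194:275:3,345:390])
E
```

```text
pins (array([ 0.5962, -0.4238,  0.0924]), np.float64(0.0013286802396950976)) (array([ 0.4299, -0.4593,  0.0957]), np.float64(0.0035325026798179076)) 0.17005972169053232 [ 0.513  -0.4415  0.0941]
pins on z.0925 [ 0.5955 -0.424   0.0925] [ 0.4319 -0.4593  0.0925] [ 0.5968 -0.4236  0.0925] [ 0.4289 -0.4627  0.0925]
tab scene z.1435 [ 0.5343 -0.4367  0.1435] [ 0.49   -0.4454  0.1435]
LoutR [ 0.5445 -0.1151  0.105 ]
LoutF [ 0.5124 -0.1151  0.105 ]
RoutR [ 0.5396 -0.2591  0.105 ]
RoutF [ 0.5076 -0.2586  0.105 ]
Lgr [ 0.5356 -0.1192  0.105 ]
Lgf [ 0.5205 -0.1192  0.105 ]
Rgr [ 0.531  -0.2528  0.105 ]
Rgf [ 0.5165 -0.2526  0.105 ]
guide scene Lout rear corner.. (array([ 0.5451, -0.257 ,  0.0901]), np.float64(0.00608012617404961)) (array([ 0.5153, -0.2554,  0.0786]), np.float64(0.008016445609591836))
base [ 0.4805 -0.0958  0.012 ]
base [ 0.4744 -0.2722  0.012 ]
base [ 0.6554 -0.277   0.012 ]
housing front [ 0.55   -0.1175  0.112 ] [ 0.5461 -0.2597  0.112 ]
[[212 214 212 ... 214 215 215]
 [213 214 214 ... 213 215 215]
 [215 212 213 ... 215 215 214]
 ...
 [212 213 213 ... 212 213 214]
 [212 213 216 ... 213 217 215]
 [213 212 215 ... 214 213 214]]
```

```bash
cat >> h.py <<'E'
from scipy.spatial.transform import Rotation as Ro
def go(x,y,z,yaw,pitch=0):
    """tool move (mm, deg) to TCP x,y,z with the tool y axis at heading yaw (deg), pointing down"""
    s=state(); w,a,b,c=s['orientation']; R=Ro.from_quat([a,b,c,w])
    a=np.radians(yaw); ty=np.array([np.cos(a),np.sin(a),0]); tz=np.array([0,0,-1.])
    T=Ro.from_matrix(np.c_[np.cross(ty,tz),ty,tz])
    d=R.inv().apply(np.array([x,y,z])-s['tcp_pos'])*1000
    print('d',d.round(1),'a',(R.inv()*T).as_rotvec(degrees=True).round(2))
def st():
    s=state(); w,a,b,c=s['orientation']; R=Ro.from_quat([a,b,c,w]).as_matrix()
    print('t',round(s['time_s'],2),'tcp',s['tcp_pos'].round(4),'F',s['ft_force'].round(1),'M',s['torque'].round(2),'w',round(s['grip_width'],4),'gf',round(s['grip_force'],1),'yaw_y',np.degrees(np.arctan2(R[1,1],R[0,1])).round(2),'tz',R[:,2].round(3))
E
python3 -c "
from h import *
st();go(.5125,-.441,.40,-78)"
```

```text
t 0.1 tcp [0.1757 0.5472 0.4036] F [ 0.3 -0.3 -0.2] M [0.01 0.05 0.06] w 0.0853 gf 0.0 yaw_y 72.19 tz [-0.001 -0.002 -1.   ]
d [-622.8 -837.8    5.2] a [-6.0000e-02  1.5000e-01  1.5019e+02]
```

Emit:
{"api": "step_arm", "payload": {"motion": [{"dx": -623,"dy": -838,"dz": 5,"az": 150.2},{"dx": -623,"dy": -838,"dz": 5,"az": 150.2},{"dx": -623,"dy": -838,"dz": 5,"az": 150.2},{"dx": -623,"dy": -838,"dz": 5,"az": 150.2},{"dx": -623,"dy": -838,"dz": 5,"az": 150.2},{"dx": -623,"dy": -838,"dz": 5,"az": 150.2},{"dx": -623,"dy": -838,"dz": 5,"az": 150.2},{"dx": -623,"dy": -838,"dz": 5,"az": 150.2},{"dx": -623,"dy": -838,"dz": 5,"az": 150.2},{"dx": -623,"dy": -838,"dz": 5,"az": 150.2},{"dx": -623,"dy": -838,"dz": 5,"az": 150.2},{"dx": -623,"dy": -838,"dz": 5,"az": 150.2},{"dx": -623,"dy": -838,"dz": 5,"az": 150.2},{"dx": -623,"dy": -838,"dz": 5,"az": 150.2},{"dx": -623,"dy": -838,"dz": 5,"az": 150.2},{"dx": -623,"dy": -838,"dz": 5,"az": 150.2},{"dx": -623,"dy": -838,"dz": 5,"az": 150.2},{"dx": -623,"dy": -838,"dz": 5,"az": 150.2},{"dx": -623,"dy": -838,"dz": 5,"az": 150.2},{"dx": -623,"dy": -838,"dz": 5,"az": 150.2}]}}

```text
invalid input
```

```bash
python3 -c "
from h import *
st();go(.5125,-.441,.34,-78)"
```

```text
t 0.1 tcp [0.1757 0.5472 0.4036] F [ 0.3 -0.3 -0.2] M [0.01 0.05 0.06] w 0.0853 gf 0.0 yaw_y 72.19 tz [-0.001 -0.002 -1.   ]
d [-622.9 -837.7   65.2] a [-6.0000e-02  1.5000e-01  1.5019e+02]
```

Emit:
{"api": "step_arm", "payload": {"motion": [{"dx": -30,"dy": -30,"dz": 0,"ax": 0,"ay": 0,"az": 7,"fingers": 0}]}}

```text
time_s: 0.18
tcp_pos: [0.1931, 0.5133, 0.4036]
orientation: [-0.001, 0.213, 0.977, 0.001]
ft_force: [1.2, -0.7, 0.4]
grip_width: 0.0854
grip_force: 0.0
```

```bash
python3 -c "
from h import *
st();go(.5125,-.441,.40,-78)"
```

```text
t 0.18 tcp [0.1931 0.5133 0.4036] F [ 1.2 -0.7  0.4] M [-0.02 -0.08  0.02] w 0.0854 gf 0.0 yaw_y 65.38 tz [-0.002  0.002 -1.   ]
d [-6.879e+02 -7.346e+02  7.000e-01] a [ -0.17  -0.16 143.38]
```

Emit:
{"api": "step_arm", "payload": {"motion": [{"dx": -687,"dy": -734,"dz": 0,"ax": 0,"ay": 0,"az": 143.2,"fingers": 0},{"dx": -687,"dy": -734,"dz": 0,"ax": 0,"ay": 0,"az": 143.2,"fingers": 0},{"dx": -687,"dy": -734,"dz": 0,"ax": 0,"ay": 0,"az": 143.2,"fingers": 0},{"dx": -687,"dy": -734,"dz": 0,"ax": 0,"ay": 0,"az": 143.2,"fingers": 0},{"dx": -687,"dy": -734,"dz": 0,"ax": 0,"ay": 0,"az": 143.2,"fingers": 0},{"dx": -687,"dy": -734,"dz": 0,"ax": 0,"ay": 0,"az": 143.2,"fingers": 0},{"dx": -687,"dy": -734,"dz": 0,"ax": 0,"ay": 0,"az": 143.2,"fingers": 0},{"dx": -687,"dy": -734,"dz": 0,"ax": 0,"ay": 0,"az": 143.2,"fingers": 0},{"dx": -687,"dy": -734,"dz": 0,"ax": 0,"ay": 0,"az": 143.2,"fingers": 0},{"dx": -687,"dy": -734,"dz": 0,"ax": 0,"ay": 0,"az": 143.2,"fingers": 0},{"dx": -687,"dy": -734,"dz": 0,"ax": 0,"ay": 0,"az": 143.2,"fingers": 0},{"dx": -687,"dy": -734,"dz": 0,"ax": 0,"ay": 0,"az": 143.2,"fingers": 0},{"dx": -687,"dy": -734,"dz": 0,"ax": 0,"ay": 0,"az": 143.2,"fingers": 0},{"dx": -687,"dy": -734,"dz": 0,"ax": 0,"ay": 0,"az": 143.2,"fingers": 0},{"dx": -687,"dy": -734,"dz": 0,"ax": 0,"ay": 0,"az": 143.2,"fingers": 0},{"dx": -687,"dy": -734,"dz": 0,"ax": 0,"ay": 0,"az": 143.2,"fingers": 0},{"dx": -687,"dy": -734,"dz": 0,"ax": 0,"ay": 0,"az": 143.2,"fingers": 0},{"dx": -687,"dy": -734,"dz": 0,"ax": 0,"ay": 0,"az": 143.2,"fingers": 0},{"dx": -687,"dy": -734,"dz": 0,"ax": 0,"ay": 0,"az": 143.2,"fingers": 0},{"dx": -687,"dy": -734,"dz": 0,"ax": 0,"ay": 0,"az": 143.2,"fingers": 0}]}}

```text
time_s: 1.85
tcp_pos: [0.4565, -0.2829, 0.404]
orientation: [-0.0, 0.995, 0.101, -0.0]
ft_force: [0.9, -0.3, -0.0]
grip_width: 0.0854
grip_force: 0.0
```

```bash
python3 -c "
from h import *
st();go(.5125,-.441,.40,-78)"
```

```text
t 1.85 tcp [ 0.4565 -0.2829  0.404 ] F [ 0.9 -0.3 -0. ] M [ 0.03 -0.03 -0.02] w 0.0854 gf 0.0 yaw_y -78.41 tz [-0.001  0.001 -1.   ]
d [ 23.1 166.1   3.8] a [-0.06  0.03 -0.41]
```

Emit:
{"api": "step_arm", "payload": {"motion": [{"dx": 23,"dy": 166,"dz": 40,"ax": 0,"ay": 0,"az": 0.4,"fingers": 0},{"dx": 23,"dy": 166,"dz": 40,"ax": 0,"ay": 0,"az": 0.4,"fingers": 0},{"dx": 23,"dy": 166,"dz": 40,"ax": 0,"ay": 0,"az": 0.4,"fingers": 0},{"dx": 23,"dy": 166,"dz": 40,"ax": 0,"ay": 0,"az": 0.4,"fingers": 0},{"dx": 23,"dy": 166,"dz": 40,"ax": 0,"ay": 0,"az": 0.4,"fingers": 0},{"dx": 23,"dy": 166,"dz": 40,"ax": 0,"ay": 0,"az": 0.4,"fingers": 0},{"dx": 23,"dy": 166,"dz": 40,"ax": 0,"ay": 0,"az": 0.4,"fingers": 0},{"dx": 23,"dy": 166,"dz": 40,"ax": 0,"ay": 0,"az": 0.4,"fingers": 0}]}}

```text
time_s: 2.52
tcp_pos: [0.5134, -0.4372, 0.3652]
orientation: [-0.0, 0.995, 0.101, 0.0]
ft_force: [0.5, 0.1, -0.2]
grip_width: 0.0856
grip_force: 0.0
```

```bash
python3 -c "
from h import *
st();go(.5125,-.441,.291,-78)"
```

```text
t 2.52 tcp [ 0.5134 -0.4372  0.3652] F [ 0.5  0.1 -0.2] M [-0.06 -0.03 -0.04] w 0.0856 gf 0.0 yaw_y -78.36 tz [ 0.  0. -1.]
d [-1.7  3.6 74.2] a [-0.03 -0.01 -0.36]
```

Emit:
{"api": "step_arm", "payload": {"motion": [{"dx": -1.7,"dy": 3.6,"dz": 20,"ax": 0,"ay": 0,"az": -0.4,"fingers": 0},{"dx": -1.7,"dy": 3.6,"dz": 40,"ax": 0,"ay": 0,"az": -0.4,"fingers": 0},{"dx": -1.7,"dy": 3.6,"dz": 55,"ax": 0,"ay": 0,"az": -0.4,"fingers": 0},{"dx": -1.7,"dy": 3.6,"dz": 66,"ax": 0,"ay": 0,"az": -0.4,"fingers": 0},{"dx": -1.7,"dy": 3.6,"dz": 74,"ax": 0,"ay": 0,"az": -0.4,"fingers": 0},{"dx": -1.7,"dy": 3.6,"dz": 74,"ax": 0,"ay": 0,"az": -0.4,"fingers": 0.3},{"dx": -1.7,"dy": 3.6,"dz": 74,"ax": 0,"ay": 0,"az": -0.4,"fingers": 0.5},{"dx": -1.7,"dy": 3.6,"dz": 74,"ax": 0,"ay": 0,"az": -0.4,"fingers": 0.6},{"dx": -1.7,"dy": 3.6,"dz": 74,"ax": 0,"ay": 0,"az": -0.4,"fingers": 0.6},{"dx": -1.7,"dy": 3.6,"dz": 74,"ax": 0,"ay": 0,"az": -0.4,"fingers": 0.6}]}}

```text
time_s: 3.35
tcp_pos: [0.5129, -0.4426, 0.292]
orientation: [0.001, 0.995, 0.104, 0.001]
ft_force: [0.1, -0.1, 0.9]
grip_width: 0.0338
grip_force: 0.0
```

```bash
python3 -c "
from h import *
st();go(.5125,-.441,.291,-78); snap('top','top1.png'); snap('scene','sc1.png')
a=cv2.imread('pics/top1.png')[180:300,310:430];b=cv2.imread('pics/sc1.png')[120:240,270:390]
cv2.imwrite('pics/c3.png',cv2.resize(np.hstack([a,b]),None,fx=3,fy=3,interpolation=cv2.INTER_CUBIC))"
```

```text
t 3.35 tcp [ 0.5129 -0.4426  0.292 ] F [ 0.1 -0.1  0.9] M [ 0.04 -0.01 -0.03] w 0.0338 gf 0.0 yaw_y -78.0 tz [ 0.001 -0.002 -1.   ]
d [-0.  -1.6  1. ] a [ 0.11 -0.06 -0.  ]
```

View pics/c3.png

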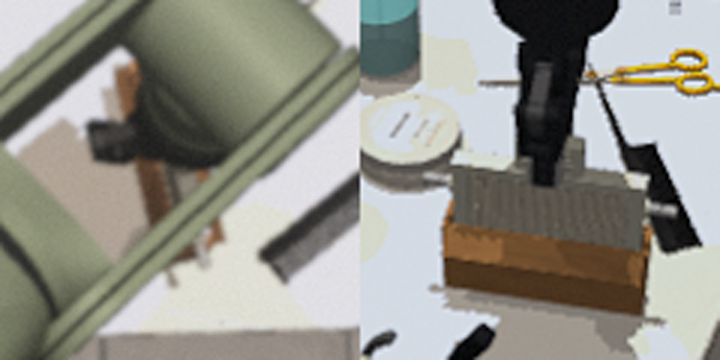

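The scene half shows the fingers straddling the tab, centred along it at about (545,170). The top view is hidden by the arm. Closing now.

Emit:
{"api": "step_arm", "payload": {"motion": [{"dx": 0,"dy": -1,"dz": 0,"ax": 0,"ay": 0,"az": 0,"fingers": 0.7},{"dx": 0,"dy": -1,"dz": 0,"ax": 0,"ay": 0,"az": 0,"fingers": 0.8},{"dx": 0,"dy": -1,"dz": 0,"ax": 0,"ay": 0,"az": 0,"fingers": 1},{"dx": 0,"dy": -1,"dz": 0,"ax": 0,"ay": 0,"az": 0,"fingers": 1},{"dx": 0,"dy": -1,"dz": 0,"ax": 0,"ay": 0,"az": 0,"fingers": 1},{"dx": 0,"dy": -1,"dz": 0,"ax": 0,"ay": 0,"az": 0,"fingers": 1}]}}

```text
time_s: 3.95
tcp_pos: [0.5124, -0.4414, 0.2909]
orientation: [0.0, 0.995, 0.104, 0.0]
ft_force: [0.5, 0.2, 0.7]
grip_width: 0.0106
grip_force: 60.8
```

```bash
python3 -c "
from h import *
st()"
```

```text
t 3.95 tcp [ 0.5124 -0.4414  0.2909] F [0.5 0.2 0.7] M [-0.03 -0.01 -0.05] w 0.0106 gf 60.8 yaw_y -78.01 tz [ 0. -0. -1.]
```

Emit:
{"api": "step_arm", "payload": {"motion": [{"dx": 0,"dy": 0,"dz": -4,"ax": 0,"ay": 0,"az": 0,"fingers": 1},{"dx": 0,"dy": 0,"dz": -10,"ax": 0,"ay": 0,"az": 0,"fingers": 1},{"dx": 0,"dy": 0,"dz": -18,"ax": 0,"ay": 0,"az": 0,"fingers": 1},{"dx": 0,"dy": 0,"dz": -28,"ax": 0,"ay": 0,"az": 0,"fingers": 1},{"dx": 0,"dy": 0,"dz": -40,"ax": 0,"ay": 0,"az": 0,"fingers": 1},{"dx": 0,"dy": 0,"dz": -54,"ax": 0,"ay": 0,"az": 0,"fingers": 1},{"dx": 0,"dy": 0,"dz": -70,"ax": 0,"ay": 0,"az": 0,"fingers": 1},{"dx": 0,"dy": 0,"dz": -88,"ax": 0,"ay": 0,"az": 0,"fingers": 1},{"dx": 0,"dy": 0,"dz": -106,"ax": 0,"ay": 0,"az": 0,"fingers": 1},{"dx": 0,"dy": 0,"dz": -124,"ax": 0,"ay": 0,"az": 0,"fingers": 1},{"dx": 0,"dy": 0,"dz": -142,"ax": 0,"ay": 0,"az": 0,"fingers": 1},{"dx": 0,"dy": 0,"dz": -160,"ax": 0,"ay": 0,"az": 0,"fingers": 1},{"dx": 0,"dy": 0,"dz": -176,"ax": 0,"ay": 0,"az": 0,"fingers": 1},{"dx": 0,"dy": 0,"dz": -186,"ax": 0,"ay": 0,"az": 0,"fingers": 1},{"dx": 0,"dy": 0,"dz": -190,"ax": 0,"ay": 0,"az": 0,"fingers": 1},{"dx": 0,"dy": 0,"dz": -190,"ax": 0,"ay": 0,"az": 0,"fingers": 1}]}}

```text
time_s: 5.28
tcp_pos: [0.5124, -0.4413, 0.483]
orientation: [0.001, 0.995, 0.104, 0.001]
ft_force: [-0.2, 0.1, -2.2]
grip_width: 0.0109
grip_force: 60.4
```

```bash
python3 -c "
from h import *
st();go(.526,-.186,.48,-2)"
```

```text
t 5.28 tcp [ 0.5124 -0.4413  0.483 ] F [-0.2  0.1 -2.2] M [-0.04  0.01 -0.04] w 0.0109 gf 60.4 yaw_y -78.0 tz [ 0.002 -0.003 -1.   ]
d [  66.4 -246.9    2.3] a [ 2.2e-01  3.0e-02 -7.6e+01]
```

Emit:
{"api": "step_arm", "payload": {"motion": [{"dx": 3,"dy": -10,"dz": 0,"ax": 0,"ay": 0,"az": -3,"fingers": 1},{"dx": 7,"dy": -26,"dz": 0,"ax": 0,"ay": 0,"az": -8,"fingers": 1},{"dx": 12,"dy": -46,"dz": 0,"ax": 0,"ay": 0,"az": -14,"fingers": 1},{"dx": 18,"dy": -68,"dz": 0,"ax": 0,"ay": 0,"az": -21,"fingers": 1},{"dx": 24,"dy": -91,"dz": 0,"ax": 0,"ay": 0,"az": -28,"fingers": 1},{"dx": 31,"dy": -115,"dz": 0,"ax": 0,"ay": 0,"az": -35,"fingers": 1},{"dx": 37,"dy": -139,"dz": 0,"ax": 0,"ay": 0,"az": -42,"fingers": 1},{"dx": 44,"dy": -163,"dz": 0,"ax": 0,"ay": 0,"az": -49,"fingers": 1},{"dx": 50,"dy": -186,"dz": 0,"ax": 0,"ay": 0,"az": -56,"fingers": 1},{"dx": 56,"dy": -208,"dz": 0,"ax": 0,"ay": 0,"az": -63,"fingers": 1},{"dx": 61,"dy": -227,"dz": 0,"ax": 0,"ay": 0,"az": -69,"fingers": 1},{"dx": 64,"dy": -240,"dz": 0,"ax": 0,"ay": 0,"az": -73,"fingers": 1},{"dx": 66.4,"dy": -247,"dz": 2,"ax": 0,"ay": 0,"az": -76,"fingers": 1},{"dx": 66.4,"dy": -247,"dz": 2,"ax": 0,"ay": 0,"az": -76,"fingers": 1},{"dx": 66.4,"dy": -247,"dz": 2,"ax": 0,"ay": 0,"az": -76,"fingers": 1},{"dx": 66.4,"dy": -247,"dz": 2,"ax": 0,"ay": 0,"az": -76,"fingers": 1}]}}

```text
time_s: 6.62
tcp_pos: [0.5259, -0.1863, 0.478]
orientation: [-0.0, 0.72, 0.694, -0.0]
ft_force: [0.0, -0.3, -2.5]
grip_width: 0.0109
grip_force: 60.3
```

```bash
python3 -c "
from h import *
st();go(.526,-.186,.40,-2); snap('top','top2.png'); snap('scene','sc2.png')
a=cv2.imread('pics/top2.png')[140:280,180:330];b=cv2.imread('pics/sc2.png')[130:360,160:340]
a=cv2.resize(a,None,fx=3,fy=3,interpolation=cv2.INTER_CUBIC); b=cv2.resize(b,None,fx=2,fy=2,interpolation=cv2.INTER_CUBIC)
c=np.zeros((460,810,3),np.uint8); c[:420,:450]=a; c[:,450:]=b; cv2.imwrite('pics/c4.png',c[:,:800])"
```

```text
t 6.62 tcp [ 0.5259 -0.1863  0.478 ] F [ 0.  -0.3 -2.5] M [ 0.05 -0.06 -0.  ] w 0.0109 gf 60.3 yaw_y -2.09 tz [-0.001  0.    -1.   ]
d [ 0.3  0.2 78. ] a [-0.07 -0.01 -0.09]
```

View pics/c4.png

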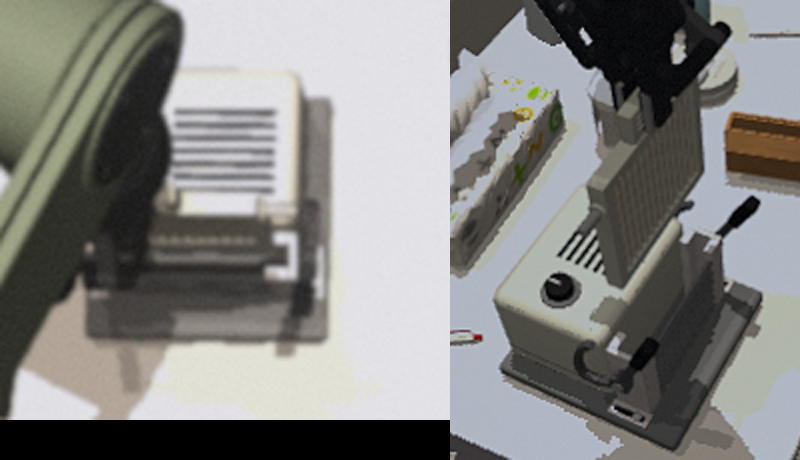

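The cassette hangs square over the bay, and in the scene half its near pin is at crop (593,220). I'll lower it to about 12 mm above the guides for a relative check.

Emit:
{"api": "step_arm", "payload": {"motion": [{"dx": 0,"dy": 0,"dz": 10,"ax": 0,"ay": 0,"az": 0,"fingers": 1},{"dx": 0,"dy": 0,"dz": 25,"ax": 0,"ay": 0,"az": 0,"fingers": 1},{"dx": 0,"dy": 0,"dz": 42,"ax": 0,"ay": 0,"az": 0,"fingers": 1},{"dx": 0,"dy": 0,"dz": 58,"ax": 0,"ay": 0,"az": 0,"fingers": 1},{"dx": 0,"dy": 0,"dz": 68,"ax": 0,"ay": 0,"az": 0,"fingers": 1},{"dx": 0,"dy": 0,"dz": 74,"ax": 0,"ay": 0,"az": 0,"fingers": 1},{"dx": 0,"dy": 0,"dz": 74,"ax": 0,"ay": 0,"az": 0,"fingers": 1},{"dx": 0,"dy": 0,"dz": 74,"ax": 0,"ay": 0,"az": 0,"fingers": 1}]}}

```text
time_s: 7.38
tcp_pos: [0.5261, -0.1861, 0.4048]
orientation: [0.0, 0.72, 0.694, 0.0]
ft_force: [1.5, 0.4, -3.5]
grip_width: 0.0109
grip_force: 60.3
```

```bash
python3 -c "
from h import *
st(); snap('top','top3.png'); snap('scene','sc3.png')
a=cv2.imread('pics/top3.png')[185:255,225:305];b=cv2.imread('pics/sc3.png')[190:340,225:325]
a=cv2.resize(a,None,fx=5,fy=5,interpolation=cv2.INTER_CUBIC); b=cv2.resize(b,None,fx=4,fy=4,interpolation=cv2.INTER_CUBIC)
c=np.zeros((600,800,3),np.uint8); c[:350,:400]=a; c[:,400:]=b; cv2.imwrite('pics/c5.png',c)"
```

```text
t 7.38 tcp [ 0.5261 -0.1861  0.4048] F [ 1.5  0.4 -3.5] M [-0.03 -0.03 -0.03] w 0.0109 gf 60.3 yaw_y -2.03 tz [ 0. -0. -1.]
```

View pics/c5.png

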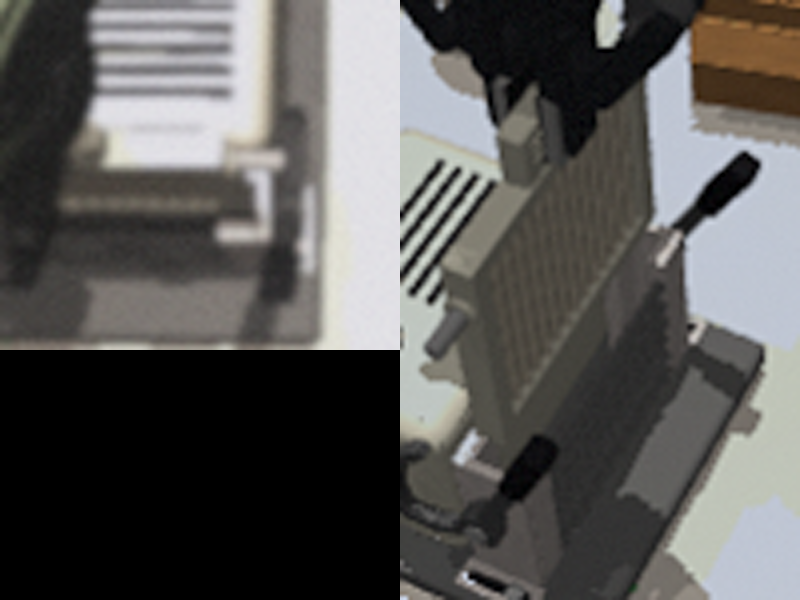

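In the scene half, the near top-front corner is at (478,280), the far edge at (642,88)–(652,215) and the near pin end at (437,345). In the top half, the far pin tip is at (285,160).

```bash
python3 -c "
from h import *
np.set_printoptions(precision=4,suppress=True)
z0=.4048-.2864
S=lambda x,y:(225+(x-400)/4-.375,190+y/4-.375); T=lambda x,y:(225+x/5-.4,185+y/5-.4)
print('far pin tip',onz('top',*T(285,160),z0+.088)); print('near pin tip',onz('scene',*S(437,345),z0+.088))
print('near top fr',onz('scene',*S(478,280),z0+.112),'far top fr',onz('scene',*S(642,88),z0+.112),'far bot fr',onz('scene',*S(652,215),z0))
print('guide R front lip inner corner',onz('scene',*S(657,262),.105),onz('top',*T(217,240),.105))
c=np.array([.526,-.186]);a=np.radians(-2);X=np.array([np.cos(a),np.sin(a)]);Y=np.array([-np.sin(a),np.cos(a)])
for n,x,y,h in [('nearpin',0,.086,.088),('farpin',0,-.086,.088),('ntf',-.007,.065,.112),('ftf',-.007,-.065,.112),('fbf',-.007,-.065,0),('nbf',-.007,.065,0)]:
  p=[*(c+x*X+y*Y),z0+h]; s=proj('scene',p); t=proj('top',p); print(n,np.array(p),'sc',(s-[225,190]+.375)*4+[400,0],'top',(t-[225,185]+.4)*5)
"
```

```text
far pin tip [ 0.523  -0.2714  0.2064]
near pin tip [ 0.5297 -0.1047  0.2064]
near top fr [ 0.519  -0.1213  0.2304] far top fr [ 0.5059 -0.2259  0.2304] far bot fr [ 0.5194 -0.2508  0.1184]
guide R front lip inner corner [ 0.5114 -0.2375  0.105 ] [ 0.5082 -0.2359  0.105 ]
nearpin [ 0.529  -0.1001  0.2064] sc [432.1596 355.6038] top [-171.3755  156.5195]
farpin [ 0.523  -0.2719  0.2064] sc [656.4511  38.9603] top [286.5868 160.0597]
ntf [ 0.5213 -0.1208  0.2304] sc [471.5578 278.8427] top [-130.6184  164.6767]
ftf [ 0.5167 -0.2507  0.2304] sc [644.6611  36.6942] top [223.8149 167.4401]
fbf [ 0.5167 -0.2507  0.1184] sc [657.5374 216.9872] top [250.2579 213.4905]
nbf [ 0.5213 -0.1208  0.1184] sc [505.684  449.1204] top [-70.056  210.8104]
```

Emit:
{"api": "step_arm", "payload": {"motion": [{"dx": 0,"dy": 0,"dz": 6,"ax": 0,"ay": 0,"az": 0,"fingers": 1},{"dx": 0,"dy": 0,"dz": 11,"ax": 0,"ay": 0,"az": 0,"fingers": 1},{"dx": 0,"dy": 0,"dz": 13,"ax": 0,"ay": 0,"az": 0,"fingers": 1},{"dx": 0,"dy": 0,"dz": 14,"ax": 0,"ay": 0,"az": 0,"fingers": 1},{"dx": 0,"dy": 0,"dz": 15,"ax": 0,"ay": 0,"az": 0,"fingers": 1},{"dx": 0,"dy": 0,"dz": 16,"ax": 0,"ay": 0,"az": 0,"fingers": 1},{"dx": 0,"dy": 0,"dz": 16,"ax": 0,"ay": 0,"az": 0,"fingers": 1},{"dx": 0,"dy": 0,"dz": 16,"ax": 0,"ay": 0,"az": 0,"fingers": 1}]}}

```text
time_s: 8.15
tcp_pos: [0.526, -0.1859, 0.3887]
orientation: [0.0, 0.719, 0.695, 0.0]
ft_force: [-0.6, -0.4, -3.5]
grip_width: 0.0114
grip_force: 60.3
```

```bash
python3 -c "
from h import *
st()"
```

```text
t 8.15 tcp [ 0.526  -0.1859  0.3887] F [-0.6 -0.4 -3.5] M [0.01 0.01 0.02] w 0.0114 gf 60.3 yaw_y -2.01 tz [ 0. -0. -1.]
```

Emit:
{"api": "step_arm", "payload": {"motion": [{"dx": 0,"dy": 0,"dz": 1,"ax": 0,"ay": 0,"az": 0,"fingers": 1},{"dx": 0,"dy": 0,"dz": 2,"ax": 0,"ay": 0,"az": 0,"fingers": 1},{"dx": 0,"dy": 0,"dz": 3,"ax": 0,"ay": 0,"az": 0,"fingers": 1},{"dx": 0,"dy": 0,"dz": 4,"ax": 0,"ay": 0,"az": 0,"fingers": 1},{"dx": 0,"dy": 0,"dz": 4,"ax": 0,"ay": 0,"az": 0,"fingers": 1}]}}

```text
time_s: 8.57
tcp_pos: [0.5259, -0.1858, 0.3844]
orientation: [-0.0, 0.719, 0.695, -0.0]
ft_force: [1.1, -0.2, -2.9]
grip_width: 0.0113
grip_force: 60.3
```

```bash
python3 -c "
from h import *
st()"
```

```text
t 8.57 tcp [ 0.5259 -0.1858  0.3844] F [ 1.1 -0.2 -2.9] M [ 0.03 -0.02 -0.04] w 0.0113 gf 60.3 yaw_y -2.01 tz [-0.  0. -1.]
```

Emit:
{"api": "step_arm", "payload": {"motion": [{"dx": 0,"dy": 0,"dz": 2,"ax": 0,"ay": 0,"az": 0,"fingers": 1},{"dx": 0,"dy": 0,"dz": 4,"ax": 0,"ay": 0,"az": 0,"fingers": 1},{"dx": 0,"dy": 0,"dz": 7,"ax": 0,"ay": 0,"az": 0,"fingers": 1},{"dx": 0,"dy": 0,"dz": 10,"ax": 0,"ay": 0,"az": 0,"fingers": 1},{"dx": 0,"dy": 0,"dz": 13,"ax": 0,"ay": 0,"az": 0,"fingers": 1},{"dx": 0,"dy": 0,"dz": 16,"ax": 0,"ay": 0,"az": 0,"fingers": 1},{"dx": 0,"dy": 0,"dz": 18,"ax": 0,"ay": 0,"az": 0,"fingers": 1},{"dx": 0,"dy": 0,"dz": 18,"ax": 0,"ay": 0,"az": 0,"fingers": 1}]}}

```text
time_s: 9.23
tcp_pos: [0.5258, -0.1858, 0.3659]
orientation: [-0.001, 0.719, 0.695, -0.0]
ft_force: [-0.7, -0.2, -3.1]
grip_width: 0.011
grip_force: 60.3
```

```bash
python3 -c "
from h import *
st()"
```

```text
t 9.23 tcp [ 0.5258 -0.1858  0.3659] F [-0.7 -0.2 -3.1] M [ 0.05  0.   -0.02] w 0.011 gf 60.3 yaw_y -2.01 tz [-0.001  0.001 -1.   ]
```

Emit:
{"api": "step_arm", "payload": {"motion": [{"dx": 0,"dy": 0,"dz": 2,"ax": 0,"ay": 0,"az": 0,"fingers": 1},{"dx": 0,"dy": 0,"dz": 5,"ax": 0,"ay": 0,"az": 0,"fingers": 1},{"dx": 0,"dy": 0,"dz": 8,"ax": 0,"ay": 0,"az": 0,"fingers": 1},{"dx": 0,"dy": 0,"dz": 11,"ax": 0,"ay": 0,"az": 0,"fingers": 1},{"dx": 0,"dy": 0,"dz": 14,"ax": 0,"ay": 0,"az": 0,"fingers": 1},{"dx": 0,"dy": 0,"dz": 17,"ax": 0,"ay": 0,"az": 0,"fingers": 1},{"dx": 0,"dy": 0,"dz": 20,"ax": 0,"ay": 0,"az": 0,"fingers": 1},{"dx": 0,"dy": 0,"dz": 23,"ax": 0,"ay": 0,"az": 0,"fingers": 1},{"dx": 0,"dy": 0,"dz": 25,"ax": 0,"ay": 0,"az": 0,"fingers": 1},{"dx": 0,"dy": 0,"dz": 25,"ax": 0,"ay": 0,"az": 0,"fingers": 1}]}}

```text
time_s: 10.07
tcp_pos: [0.5258, -0.1858, 0.341]
orientation: [-0.001, 0.719, 0.695, -0.0]
ft_force: [-0.4, 0.7, -1.2]
grip_width: 0.0107
grip_force: 60.3
```

```bash
python3 -c "
from h import *
st()"
```

```text
t 10.07 tcp [ 0.5258 -0.1858  0.341 ] F [-0.4  0.7 -1.2] M [-0.02 -0.01  0.02] w 0.0107 gf 60.3 yaw_y -2.01 tz [-0.001  0.001 -1.   ]
```

Slight friction only. Next I'll lower it to about 2 mm above the gasket.

Emit:
{"api": "step_arm", "payload": {"motion": [{"dx": 0,"dy": 0,"dz": 3,"ax": 0,"ay": 0,"az": 0,"fingers": 1},{"dx": 0,"dy": 0,"dz": 6,"ax": 0,"ay": 0,"az": 0,"fingers": 1},{"dx": 0,"dy": 0,"dz": 9,"ax": 0,"ay": 0,"az": 0,"fingers": 1},{"dx": 0,"dy": 0,"dz": 12,"ax": 0,"ay": 0,"az": 0,"fingers": 1},{"dx": 0,"dy": 0,"dz": 15,"ax": 0,"ay": 0,"az": 0,"fingers": 1},{"dx": 0,"dy": 0,"dz": 18,"ax": 0,"ay": 0,"az": 0,"fingers": 1},{"dx": 0,"dy": 0,"dz": 21,"ax": 0,"ay": 0,"az": 0,"fingers": 1},{"dx": 0,"dy": 0,"dz": 23,"ax": 0,"ay": 0,"az": 0,"fingers": 1},{"dx": 0,"dy": 0,"dz": 24,"ax": 0,"ay": 0,"az": 0,"fingers": 1},{"dx": 0,"dy": 0,"dz": 24,"ax": 0,"ay": 0,"az": 0,"fingers": 1}]}}

```text
time_s: 10.9
tcp_pos: [0.5259, -0.1858, 0.3173]
orientation: [-0.0, 0.719, 0.695, -0.0]
ft_force: [-0.4, -0.4, -1.9]
grip_width: 0.011
grip_force: 60.4
```

```bash
python3 -c "
from h import *
st()"
```

```text
t 10.9 tcp [ 0.5259 -0.1858  0.3173] F [-0.4 -0.4 -1.9] M [-0.01 -0.   -0.06] w 0.011 gf 60.4 yaw_y -2.01 tz [-0.001  0.    -1.   ]
```

Emit:
{"api": "step_arm", "payload": {"motion": [{"dx": 0,"dy": 0,"dz": 1,"ax": 0,"ay": 0,"az": 0,"fingers": 1},{"dx": 0,"dy": 0,"dz": 2,"ax": 0,"ay": 0,"az": 0,"fingers": 1},{"dx": 0,"dy": 0,"dz": 3,"ax": 0,"ay": 0,"az": 0,"fingers": 1},{"dx": 0,"dy": 0,"dz": 3,"ax": 0,"ay": 0,"az": 0,"fingers": 1},{"dx": 0,"dy": 0,"dz": 3,"ax": 0,"ay": 0,"az": 0,"fingers": 1}]}}

```text
time_s: 11.32
tcp_pos: [0.526, -0.1859, 0.3146]
orientation: [-0.0, 0.719, 0.695, -0.0]
ft_force: [-0.1, 0.1, -2.6]
grip_width: 0.0112
grip_force: 60.4
```

```bash
python3 -c "
from h import *
st()"
```

```text
t 11.32 tcp [ 0.526  -0.1859  0.3146] F [-0.1  0.1 -2.6] M [-0.04 -0.01 -0.  ] w 0.0112 gf 60.4 yaw_y -2.01 tz [-0.  0. -1.]
```

Emit:
{"api": "step_arm", "payload": {"motion": [{"dx": 0,"dy": 0,"dz": 0.5,"ax": 0,"ay": 0,"az": 0,"fingers": 1},{"dx": 0,"dy": 0,"dz": 1,"ax": 0,"ay": 0,"az": 0,"fingers": 1},{"dx": 0,"dy": 0,"dz": 1,"ax": 0,"ay": 0,"az": 0,"fingers": 1},{"dx": 0,"dy": 0,"dz": 1,"ax": 0,"ay": 0,"az": 0,"fingers": 1}]}}

```text
time_s: 11.65
tcp_pos: [0.5262, -0.186, 0.3143]
orientation: [0.0, 0.719, 0.695, 0.0]
ft_force: [-0.8, 0.1, 2.3]
grip_width: 0.011
grip_force: 60.8
```

```bash
python3 -c "
from h import *
st()"
```

```text
t 11.65 tcp [ 0.5262 -0.186   0.3143] F [-0.8  0.1  2.3] M [ 0.07  0.2  -0.02] w 0.011 gf 60.8 yaw_y -2.01 tz [ 0.001 -0.    -1.   ]
```

Contact came at bottom z = 27.9 mm, exactly the gasket. I'll release and rise.

Emit:
{"api": "step_arm", "payload": {"motion": [{"dx": 0,"dy": 0,"dz": 0,"ax": 0,"ay": 0,"az": 0,"fingers": 0.85},{"dx": 0,"dy": 0,"dz": 0,"ax": 0,"ay": 0,"az": 0,"fingers": 0.75},{"dx": 0,"dy": 0,"dz": 0,"ax": 0,"ay": 0,"az": 0,"fingers": 0.6},{"dx": 0,"dy": 0,"dz": 0,"ax": 0,"ay": 0,"az": 0,"fingers": 0.6},{"dx": 0,"dy": 0,"dz": 0,"ax": 0,"ay": 0,"az": 0,"fingers": 0.6},{"dx": 0,"dy": 0,"dz": -5,"ax": 0,"ay": 0,"az": 0,"fingers": 0.6},{"dx": 0,"dy": 0,"dz": -20,"ax": 0,"ay": 0,"az": 0,"fingers": 0.6},{"dx": 0,"dy": 0,"dz": -45,"ax": 0,"ay": 0,"az": 0,"fingers": 0.6},{"dx": 0,"dy": 0,"dz": -70,"ax": 0,"ay": 0,"az": 0,"fingers": 0.8},{"dx": 0,"dy": 0,"dz": -75,"ax": 0,"ay": 0,"az": 0,"fingers": 1},{"dx": 0,"dy": 0,"dz": -75,"ax": 0,"ay": 0,"az": 0,"fingers": 1}]}}

```text
time_s: 12.57
tcp_pos: [0.5268, -0.1863, 0.3918]
orientation: [0.003, 0.719, 0.695, 0.001]
ft_force: [-0.0, -1.0, 0.1]
grip_width: 0.0001
grip_force: 0.0
```

```bash
python3 -c "
from h import *
np.set_printoptions(precision=4,suppress=True)
st(); snap('top','top4.png'); snap('scene','sc4.png')
b=cv2.imread('pics/sc4.png')[200:350,210:320]
cv2.imwrite('pics/c6.png',cv2.resize(b,None,fx=4,fy=4,interpolation=cv2.INTER_CUBIC))
# predicted grip ends for lever angles
c=np.array([.526,-.186]);a=np.radians(-2);X=np.array([np.cos(a),np.sin(a)]);Y=np.array([-np.sin(a),np.cos(a)])
for q in (0,.1,.2,.25):
  for s in (1,-1):
    x,z=-.09*np.sin(.35+q),.078+.09*np.cos(.35+q); p=[*(c+x*X+s*.08*Y),z]
    print(q,s,(proj('scene',p)-[210,200]+.375)*4)
"
```

```text
t 12.57 tcp [ 0.5268 -0.1863  0.3918] F [-0.  -1.   0.1] M [-0.02 -0.06 -0.03] w 0.0001 gf 0.0 yaw_y -2.01 tz [ 0.006 -0.003 -1.   ]
0 1 [188.2389 400.8734]
0 -1 [380.2316 104.4664]
0.1 1 [208.6425 414.2014]
0.1 -1 [398.2205 116.402 ]
0.2 1 [228.2836 428.2631]
0.2 -1 [415.3589 129.2721]
0.25 1 [237.738  435.5108]
0.25 -1 [423.5414 136.0055]
```

View pics/c6.png

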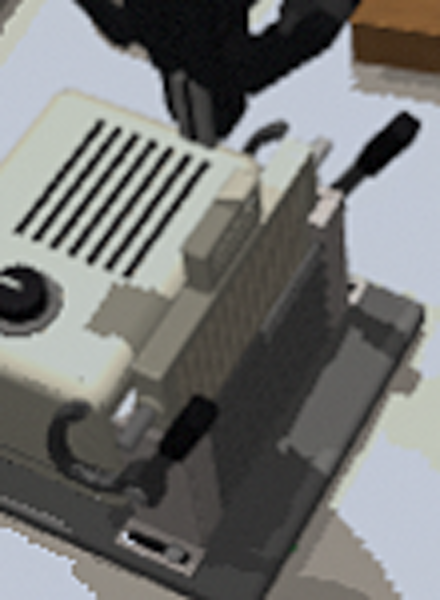

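The cassette rests in the guides with its pins over the hooks. The left grip tip is at (210,405), so q is about 0.1, and the right is at (415,120), about 0.2. I'll do the left lever first, to half draw, with the closed fingertips behind the grip.

Emit:
{"api": "step_arm", "payload": {"motion": [{"dx": 15,"dy": 2,"dz": 0,"ax": 0,"ay": 0,"az": 0,"fingers": 1},{"dx": 40,"dy": 5,"dz": 0,"ax": 0,"ay": 0,"az": 0,"fingers": 1},{"dx": 65,"dy": 7,"dz": 0,"ax": 0,"ay": 0,"az": 0,"fingers": 1},{"dx": 80,"dy": 7,"dz": 0,"ax": 0,"ay": 0,"az": 0,"fingers": 1},{"dx": 84,"dy": 7,"dz": 10,"ax": 0,"ay": 0,"az": 0,"fingers": 1},{"dx": 84,"dy": 7,"dz": 30,"ax": 0,"ay": 0,"az": 0,"fingers": 1},{"dx": 84,"dy": 7,"dz": 50,"ax": 0,"ay": 0,"az": 0,"fingers": 1},{"dx": 84,"dy": 7,"dz": 63,"ax": 0,"ay": 0,"az": 0,"fingers": 1},{"dx": 84,"dy": 7,"dz": 67,"ax": 0,"ay": 0,"az": 0,"fingers": 1},{"dx": 84,"dy": 7,"dz": 67,"ax": 0,"ay": 0,"az": 0,"fingers": 1}]}}

```text
time_s: 13.5
tcp_pos: [0.5347, -0.1023, 0.3184]
orientation: [-0.003, 0.72, 0.694, -0.002]
ft_force: [-0.1, -0.8, -0.5]
grip_width: 0.0002
grip_force: 0.0
```

```bash
cat >> h.py <<'E'
def loc():
    s=state(); a=np.radians(-2); d=(s['tcp_pos'][:2]-[.526,-.186])*1000
    f=s['ft_force']; X=np.array([np.cos(a),np.sin(a)]);Y=np.array([-np.sin(a),np.cos(a)])
    print('t',round(s['time_s'],2),'local x %.1f y %.1f tip %.1f'%(d@X,d@Y,s['tcp_pos'][2]*1000-173),'F xyz',(f[:2]@X).round(1),(f[:2]@Y).round(1),f[2].round(1))
E
python3 -c "
from h import *
loc()"
```

```text
t 13.5 local x 5.8 y 84.0 tip 145.4 F xyz -0.1 -0.8 -0.5
```

Emit:
{"api": "step_arm", "payload": {"motion": [{"dx": 0,"dy": -8,"dz": -4,"ax": 0,"ay": 0,"az": 0,"fingers": 1},{"dx": 0,"dy": -14,"dz": -6,"ax": 0,"ay": 0,"az": 0,"fingers": 1},{"dx": 0,"dy": -19,"dz": -6.5,"ax": 0,"ay": 0,"az": 0,"fingers": 1},{"dx": 0,"dy": -26,"dz": -4,"ax": 0,"ay": 0,"az": 0,"fingers": 1},{"dx": 0,"dy": -33,"dz": -0.5,"ax": 0,"ay": 0,"az": 0,"fingers": 1},{"dx": 0,"dy": -39.5,"dz": 4,"ax": 0,"ay": 0,"az": 0,"fingers": 1},{"dx": 0,"dy": -45.5,"dz": 9,"ax": 0,"ay": 0,"az": 0,"fingers": 1},{"dx": 0,"dy": -51,"dz": 14,"ax": 0,"ay": 0,"az": 0,"fingers": 1},{"dx": 0,"dy": -56,"dz": 20,"ax": 0,"ay": 0,"az": 0,"fingers": 1},{"dx": 0,"dy": -60.5,"dz": 26.5,"ax": 0,"ay": 0,"az": 0,"fingers": 1},{"dx": 0,"dy": -60.5,"dz": 26.5,"ax": 0,"ay": 0,"az": 0,"fingers": 1}]}}

```text
time_s: 14.42
tcp_pos: [0.4739, -0.0997, 0.2931]
orientation: [-0.002, 0.719, 0.695, -0.001]
ft_force: [-0.1, -0.2, -0.1]
grip_width: 0.0
grip_force: 0.0
```

```bash
python3 -c "
from h import *
loc()"
```

```text
t 14.42 local x -55.1 y 84.5 tip 120.1 F xyz -0.1 -0.2 -0.1
```

Emit:
{"api": "step_arm", "payload": {"motion": [{"dx": 0,"dy": -2,"dz": 4,"ax": 0,"ay": 0,"az": 0,"fingers": 1},{"dx": 0,"dy": -3.5,"dz": 8,"ax": 0,"ay": 0,"az": 0,"fingers": 1},{"dx": 0,"dy": -5,"dz": 12,"ax": 0,"ay": 0,"az": 0,"fingers": 1},{"dx": 0,"dy": -6.5,"dz": 15.5,"ax": 0,"ay": 0,"az": 0,"fingers": 1},{"dx": 0,"dy": -8,"dz": 19,"ax": 0,"ay": 0,"az": 0,"fingers": 1},{"dx": 0,"dy": -9,"dz": 23,"ax": 0,"ay": 0,"az": 0,"fingers": 1},{"dx": 0,"dy": -9,"dz": 23,"ax": 0,"ay": 0,"az": 0,"fingers": 1}]}}

```text
time_s: 15.0
tcp_pos: [0.4662, -0.0997, 0.2715]
orientation: [-0.0, 0.719, 0.695, -0.0]
ft_force: [0.2, -0.1, 0.4]
grip_width: -0.0003
grip_force: 0.1
```

```bash
python3 -c "
from h import *
loc(); snap('scene','sc5.png')
b=cv2.imread('pics/sc5.png')[200:350,190:320]
cv2.imwrite('pics/c7.png',cv2.resize(b,None,fx=4,fy=4,interpolation=cv2.INTER_CUBIC))"
```

```text
t 15.0 local x -62.8 y 84.2 tip 98.5 F xyz 0.2 -0.1 0.4
```

View pics/c7.png

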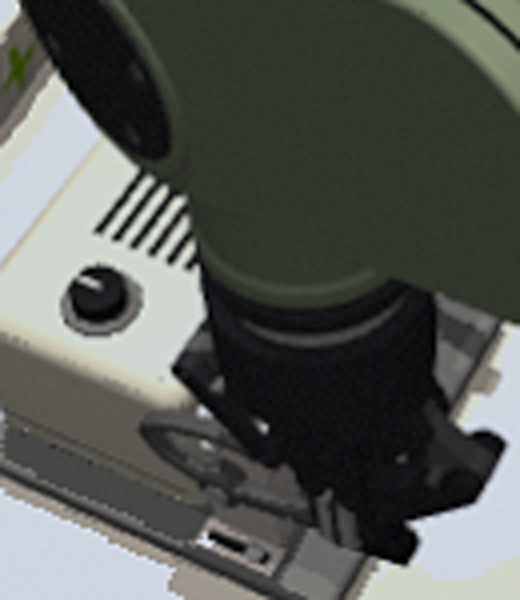

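The hook has swung over the pin at crop (180,430) and the fingers ride on the grip, so it works, though it is barely drawing yet. I'll go a little further.

Emit:
{"api": "step_arm", "payload": {"motion": [{"dx": 0,"dy": -3,"dz": 2,"ax": 0,"ay": 0,"az": 0,"fingers": 1},{"dx": 0,"dy": -6,"dz": 4,"ax": 0,"ay": 0,"az": 0,"fingers": 1},{"dx": 0,"dy": -8,"dz": 6,"ax": 0,"ay": 0,"az": 0,"fingers": 1},{"dx": 0,"dy": -8,"dz": 8,"ax": 0,"ay": 0,"az": 0,"fingers": 1},{"dx": 0,"dy": -8,"dz": 8,"ax": 0,"ay": 0,"az": 0,"fingers": 1}]}}

```text
time_s: 15.47
tcp_pos: [0.4583, -0.0995, 0.2641]
orientation: [0.0, 0.719, 0.695, -0.0]
ft_force: [0.8, -0.1, 2.0]
grip_width: -0.0001
grip_force: 1.0
```

```bash
python3 -c "
from h import *
loc()"
```

```text
t 15.47 local x -70.6 y 84.0 tip 91.1 F xyz 0.8 -0.1 2.0
```

Emit:
{"api": "step_arm", "payload": {"motion": [{"dx": 0,"dy": -2,"dz": -12,"ax": 0,"ay": 0,"az": 0,"fingers": 1},{"dx": 0,"dy": -2,"dz": -45,"ax": 0,"ay": 0,"az": 0,"fingers": 1},{"dx": 0,"dy": 0,"dz": -85,"ax": 0,"ay": 0,"az": 0,"fingers": 1},{"dx": -10,"dy": 10,"dz": -112,"ax": 0,"ay": 0,"az": 0,"fingers": 1},{"dx": -40,"dy": 30,"dz": -115,"ax": 0,"ay": 0,"az": 0,"fingers": 1},{"dx": -75,"dy": 50,"dz": -115,"ax": 0,"ay": 0,"az": 0,"fingers": 1},{"dx": -110,"dy": 70,"dz": -115,"ax": 0,"ay": 0,"az": 0,"fingers": 1},{"dx": -145,"dy": 77,"dz": -115,"ax": 0,"ay": 0,"az": 0,"fingers": 1},{"dx": -165,"dy": 77,"dz": -115,"ax": 0,"ay": 0,"az": 0,"fingers": 1},{"dx": -168,"dy": 77,"dz": -110,"ax": 0,"ay": 0,"az": 0,"fingers": 1},{"dx": -168,"dy": 77,"dz": -90,"ax": 0,"ay": 0,"az": 0,"fingers": 1},{"dx": -168,"dy": 77,"dz": -68,"ax": 0,"ay": 0,"az": 0,"fingers": 1},{"dx": -168,"dy": 77,"dz": -56,"ax": 0,"ay": 0,"az": 0,"fingers": 1},{"dx": -168,"dy": 77,"dz": -55,"ax": 0,"ay": 0,"az": 0,"fingers": 1},{"dx": -168,"dy": 77,"dz": -55,"ax": 0,"ay": 0,"az": 0,"fingers": 1}]}}

```text
time_s: 16.72
tcp_pos: [0.5289, -0.269, 0.3175]
orientation: [-0.002, 0.719, 0.695, -0.0]
ft_force: [-0.6, 0.6, 0.0]
grip_width: 0.0002
grip_force: 0.0
```

```bash
python3 -c "
from h import *
loc();st()"
```

```text
t 16.72 local x 5.8 y -82.9 tip 144.5 F xyz -0.6 0.6 0.0
t 16.72 tcp [ 0.5289 -0.269   0.3175] F [-0.6  0.6  0. ] M [-0.01 -0.03  0.03] w 0.0002 gf 0.0 yaw_y -1.97 tz [-0.004  0.003 -1.   ]
```

Emit:
{"api": "step_arm", "payload": {"motion": [{"dx": -1,"dy": -8,"dz": -4,"ax": 0,"ay": 0,"az": 0,"fingers": 1},{"dx": -1,"dy": -14,"dz": -6,"ax": 0,"ay": 0,"az": 0,"fingers": 1},{"dx": -1,"dy": -19,"dz": -6.5,"ax": 0,"ay": 0,"az": 0,"fingers": 1},{"dx": -1,"dy": -26,"dz": -4,"ax": 0,"ay": 0,"az": 0,"fingers": 1},{"dx": -1,"dy": -33,"dz": -0.5,"ax": 0,"ay": 0,"az": 0,"fingers": 1},{"dx": -1,"dy": -39.5,"dz": 4,"ax": 0,"ay": 0,"az": 0,"fingers": 1},{"dx": -1,"dy": -45.5,"dz": 9,"ax": 0,"ay": 0,"az": 0,"fingers": 1},{"dx": -1,"dy": -51,"dz": 14,"ax": 0,"ay": 0,"az": 0,"fingers": 1},{"dx": -1,"dy": -56,"dz": 20,"ax": 0,"ay": 0,"az": 0,"fingers": 1},{"dx": -1,"dy": -60.5,"dz": 26.5,"ax": 0,"ay": 0,"az": 0,"fingers": 1},{"dx": -1,"dy": -62.5,"dz": 30,"ax": 0,"ay": 0,"az": 0,"fingers": 1},{"dx": -1,"dy": -64,"dz": 34,"ax": 0,"ay": 0,"az": 0,"fingers": 1},{"dx": -1,"dy": -66,"dz": 38,"ax": 0,"ay": 0,"az": 0,"fingers": 1},{"dx": -1,"dy": -68,"dz": 42,"ax": 0,"ay": 0,"az": 0,"fingers": 1},{"dx": -1,"dy": -70,"dz": 46,"ax": 0,"ay": 0,"az": 0,"fingers": 1},{"dx": -1,"dy": -73,"dz": 49,"ax": 0,"ay": 0,"az": 0,"fingers": 1},{"dx": -1,"dy": -76,"dz": 51,"ax": 0,"ay": 0,"az": 0,"fingers": 1},{"dx": -1,"dy": -77,"dz": 53,"ax": 0,"ay": 0,"az": 0,"fingers": 1},{"dx": -1,"dy": -77,"dz": 53,"ax": 0,"ay": 0,"az": 0,"fingers": 1}]}}

```text
time_s: 18.3
tcp_pos: [0.4524, -0.2684, 0.2661]
orientation: [0.0, 0.719, 0.695, -0.0]
ft_force: [-0.4, -0.0, 0.6]
grip_width: -0.0002
grip_force: 0.6
```

```bash
python3 -c "
from h import *
loc()"
```

```text
t 18.3 local x -70.7 y -85.0 tip 93.1 F xyz -0.4 -0.0 0.6
```

Emit:
{"api": "step_arm", "payload": {"motion": [{"dx": 0,"dy": -2,"dz": 3,"ax": 0,"ay": 0,"az": 0,"fingers": 1},{"dx": 0,"dy": -4,"dz": 6,"ax": 0,"ay": 0,"az": 0,"fingers": 1},{"dx": 0,"dy": -5,"dz": 9,"ax": 0,"ay": 0,"az": 0,"fingers": 1},{"dx": 0,"dy": -5,"dz": 12,"ax": 0,"ay": 0,"az": 0,"fingers": 1},{"dx": 0,"dy": -5,"dz": 12,"ax": 0,"ay": 0,"az": 0,"fingers": 1}]}}

```text
time_s: 18.72
tcp_pos: [0.447, -0.268, 0.2532]
orientation: [-0.001, 0.719, 0.695, -0.0]
ft_force: [-0.1, -0.1, 0.6]
grip_width: 0.0004
grip_force: 0.5
```

```bash
python3 -c "
from h import *
loc()"
```

```text
t 18.72 local x -76.1 y -84.7 tip 80.2 F xyz -0.0 -0.1 0.6
```

Emit:
{"api": "step_arm", "payload": {"motion": [{"dx": 0,"dy": 0,"dz": 3,"ax": 0,"ay": 0,"az": 0,"fingers": 1},{"dx": 0,"dy": 0,"dz": 6,"ax": 0,"ay": 0,"az": 0,"fingers": 1},{"dx": 0,"dy": 0,"dz": 9,"ax": 0,"ay": 0,"az": 0,"fingers": 1},{"dx": 0,"dy": 0,"dz": 11,"ax": 0,"ay": 0,"az": 0,"fingers": 1}]}}

```text
time_s: 19.05
tcp_pos: [0.4474, -0.2681, 0.2425]
orientation: [-0.0, 0.719, 0.695, -0.0]
ft_force: [-0.6, 1.2, 3.0]
grip_width: 0.0002
grip_force: 1.3
```

```bash
python3 -c "
from h import *
loc()"
```

```text
t 19.05 local x -75.7 y -84.7 tip 69.5 F xyz -0.6 1.2 3.0
```

Emit:
{"api": "step_arm", "payload": {"motion": [{"dx": 0,"dy": 0,"dz": 1.5,"ax": 0,"ay": 0,"az": 0,"fingers": 1},{"dx": 0,"dy": 0,"dz": 3,"ax": 0,"ay": 0,"az": 0,"fingers": 1},{"dx": 0,"dy": 0,"dz": 3,"ax": 0,"ay": 0,"az": 0,"fingers": 1}]}}

```text
time_s: 19.3
tcp_pos: [0.4475, -0.268, 0.2397]
orientation: [-0.0, 0.719, 0.695, 0.0]
ft_force: [0.6, 0.1, 0.8]
grip_width: 0.0
grip_force: 0.3
```

```bash
python3 -c "
from h import *
loc()"
```

```text
t 19.3 local x -75.6 y -84.7 tip 66.7 F xyz 0.6 0.1 0.8
```

Emit:
{"api": "step_arm", "payload": {"motion": [{"dx": 0,"dy": 0,"dz": 1,"ax": 0,"ay": 0,"az": 0,"fingers": 1},{"dx": 0,"dy": 0,"dz": 2,"ax": 0,"ay": 0,"az": 0,"fingers": 1},{"dx": 0,"dy": 0,"dz": 2,"ax": 0,"ay": 0,"az": 0,"fingers": 1}]}}

```text
time_s: 19.55
tcp_pos: [0.4476, -0.2681, 0.2381]
orientation: [0.0, 0.719, 0.695, 0.0]
ft_force: [0.0, 0.5, 1.5]
grip_width: 0.0001
grip_force: 0.6
```

```bash
python3 -c "
from h import *
loc()"
```

```text
t 19.55 local x -75.5 y -84.8 tip 65.1 F xyz -0.0 0.5 1.5
```

Emit:
{"api": "step_arm", "payload": {"motion": [{"dx": 0,"dy": 0,"dz": 1,"ax": 0,"ay": 0,"az": 0,"fingers": 1},{"dx": 0,"dy": 0,"dz": 2,"ax": 0,"ay": 0,"az": 0,"fingers": 1},{"dx": 0,"dy": 0,"dz": 2,"ax": 0,"ay": 0,"az": 0,"fingers": 1}]}}

```text
time_s: 19.8
tcp_pos: [0.4478, -0.2683, 0.2371]
orientation: [0.0, 0.719, 0.695, 0.0]
ft_force: [-0.6, 1.4, 7.6]
grip_width: -0.0001
grip_force: 4.0
```

```bash
python3 -c "
from h import *
loc()"
```

```text
t 19.8 local x -75.3 y -85.0 tip 64.1 F xyz -0.7 1.3 7.6
```

Emit:
{"api": "step_arm", "payload": {"motion": [{"dx": 0,"dy": 0,"dz": 1,"ax": 0,"ay": 0,"az": 0,"fingers": 1},{"dx": 0,"dy": 0,"dz": 1.5,"ax": 0,"ay": 0,"az": 0,"fingers": 1},{"dx": 0,"dy": 0,"dz": 1.5,"ax": 0,"ay": 0,"az": 0,"fingers": 1}]}}

```text
time_s: 20.05
tcp_pos: [0.448, -0.2683, 0.2367]
orientation: [0.0, 0.719, 0.695, 0.0]
ft_force: [-2.5, 4.0, 14.7]
grip_width: 0.0003
grip_force: 7.4
```

```bash
python3 -c "
from h import *
loc()"
```

```text
t 20.05 local x -75.1 y -85.0 tip 63.7 F xyz -2.7 3.9 14.7
```

Right lever is rigidly home. Now back to the left lever, passing in front of the bay.

Emit:
{"api": "step_arm", "payload": {"motion": [{"dx": 0,"dy": 0,"dz": -5,"ax": 0,"ay": 0,"az": 0,"fingers": 1},{"dx": 0,"dy": 0,"dz": -25,"ax": 0,"ay": 0,"az": 0,"fingers": 1},{"dx": 5,"dy": 0,"dz": -50,"ax": 0,"ay": 0,"az": 0,"fingers": 1},{"dx": 35,"dy": 0,"dz": -55,"ax": 0,"ay": 0,"az": 0,"fingers": 1},{"dx": 70,"dy": 0,"dz": -55,"ax": 0,"ay": 0,"az": 0,"fingers": 1},{"dx": 105,"dy": 0,"dz": -55,"ax": 0,"ay": 0,"az": 0,"fingers": 1},{"dx": 140,"dy": 0,"dz": -55,"ax": 0,"ay": 0,"az": 0,"fingers": 1},{"dx": 163,"dy": 0,"dz": -55,"ax": 0,"ay": 0,"az": 0,"fingers": 1},{"dx": 169,"dy": 0,"dz": -50,"ax": 0,"ay": 0,"az": 0,"fingers": 1},{"dx": 169,"dy": 0,"dz": -40,"ax": 0,"ay": 0,"az": 0,"fingers": 1},{"dx": 169,"dy": 0,"dz": -30,"ax": 0,"ay": 0,"az": 0,"fingers": 1},{"dx": 169,"dy": 0,"dz": -28,"ax": 0,"ay": 0,"az": 0,"fingers": 1},{"dx": 169,"dy": 0,"dz": -28,"ax": 0,"ay": 0,"az": 0,"fingers": 1}]}}

```text
time_s: 21.13
tcp_pos: [0.453, -0.1003, 0.2612]
orientation: [-0.001, 0.72, 0.694, -0.001]
ft_force: [-0.4, 0.3, -0.4]
grip_width: 0.0003
grip_force: 0.0
```

```bash
python3 -c "
from h import *
loc()"
```

```text
t 21.13 local x -75.9 y 83.1 tip 88.2 F xyz -0.4 0.3 -0.4
```

Emit:
{"api": "step_arm", "payload": {"motion": [{"dx": 1,"dy": 0,"dz": 3,"ax": 0,"ay": 0,"az": 0,"fingers": 1},{"dx": 1,"dy": 0,"dz": 6,"ax": 0,"ay": 0,"az": 0,"fingers": 1},{"dx": 1,"dy": 0,"dz": 9,"ax": 0,"ay": 0,"az": 0,"fingers": 1},{"dx": 1,"dy": 0,"dz": 11,"ax": 0,"ay": 0,"az": 0,"fingers": 1}]}}

```text
time_s: 21.47
tcp_pos: [0.4537, -0.0989, 0.2517]
orientation: [0.001, 0.72, 0.694, -0.0]
ft_force: [-1.7, -1.5, 3.2]
grip_width: 0.0002
grip_force: 1.4
```

```bash
python3 -c "
from h import *
loc()"
```

```text
t 21.47 local x -75.3 y 84.5 tip 78.7 F xyz -1.6 -1.5 3.2
```

Emit:
{"api": "step_arm", "payload": {"motion": [{"dx": 0,"dy": 0,"dz": 2,"ax": 0,"ay": 0,"az": 0,"fingers": 1},{"dx": 0,"dy": 0,"dz": 4,"ax": 0,"ay": 0,"az": 0,"fingers": 1},{"dx": 0,"dy": 0,"dz": 6,"ax": 0,"ay": 0,"az": 0,"fingers": 1},{"dx": 0,"dy": 0,"dz": 8,"ax": 0,"ay": 0,"az": 0,"fingers": 1},{"dx": 0,"dy": 0,"dz": 10,"ax": 0,"ay": 0,"az": 0,"fingers": 1},{"dx": 0,"dy": 0,"dz": 10,"ax": 0,"ay": 0,"az": 0,"fingers": 1}]}}

```text
time_s: 21.97
tcp_pos: [0.4534, -0.098, 0.2412]
orientation: [-0.001, 0.719, 0.695, 0.0]
ft_force: [-0.3, -0.8, 0.7]
grip_width: -0.0002
grip_force: 0.4
```

```bash
python3 -c "
from h import *
loc()"
```

```text
t 21.97 local x -75.7 y 85.4 tip 68.2 F xyz -0.3 -0.9 0.7
```

Emit:
{"api": "step_arm", "payload": {"motion": [{"dx": 0,"dy": 0,"dz": 1.5,"ax": 0,"ay": 0,"az": 0,"fingers": 1},{"dx": 0,"dy": 0,"dz": 3,"ax": 0,"ay": 0,"az": 0,"fingers": 1},{"dx": 0,"dy": 0,"dz": 4,"ax": 0,"ay": 0,"az": 0,"fingers": 1},{"dx": 0,"dy": 0,"dz": 4,"ax": 0,"ay": 0,"az": 0,"fingers": 1}]}}

```text
time_s: 22.3
tcp_pos: [0.4536, -0.0982, 0.2376]
orientation: [-0.0, 0.719, 0.695, 0.0]
ft_force: [1.0, 1.0, 1.3]
grip_width: 0.0001
grip_force: 0.9
```

```bash
python3 -c "
from h import *
loc()"
```

```text
t 22.3 local x -75.5 y 85.3 tip 64.6 F xyz 1.0 1.1 1.3
```

Emit:
{"api": "step_arm", "payload": {"motion": [{"dx": 0,"dy": 0,"dz": 1,"ax": 0,"ay": 0,"az": 0,"fingers": 1},{"dx": 0,"dy": 0,"dz": 2,"ax": 0,"ay": 0,"az": 0,"fingers": 1},{"dx": 0,"dy": 0,"dz": 2.5,"ax": 0,"ay": 0,"az": 0,"fingers": 1},{"dx": 0,"dy": 0,"dz": 2.5,"ax": 0,"ay": 0,"az": 0,"fingers": 1}]}}

```text
time_s: 22.63
tcp_pos: [0.4539, -0.0982, 0.2367]
orientation: [-0.0, 0.719, 0.695, 0.0]
ft_force: [-3.9, 2.9, 13.3]
grip_width: -0.0004
grip_force: 7.1
```

```bash
python3 -c "
from h import *
loc()"
```

```text
t 22.63 local x -75.1 y 85.2 tip 63.7 F xyz -4.0 2.8 13.3
```

Left is at the same 63.7 mm stop. I'll withdraw and check.

Emit:
{"api": "step_arm", "payload": {"motion": [{"dx": 0,"dy": 0,"dz": -5,"ax": 0,"ay": 0,"az": 0,"fingers": 1},{"dx": 0,"dy": 0,"dz": -25,"ax": 0,"ay": 0,"az": 0,"fingers": 1},{"dx": 0,"dy": 0,"dz": -60,"ax": 0,"ay": 0,"az": 0,"fingers": 1},{"dx": 0,"dy": 0,"dz": -100,"ax": 0,"ay": 0,"az": 0,"fingers": 1},{"dx": 0,"dy": 0,"dz": -140,"ax": 0,"ay": 0,"az": 0,"fingers": 1},{"dx": -40,"dy": 0,"dz": -170,"ax": 0,"ay": 0,"az": 0,"fingers": 1},{"dx": -80,"dy": 0,"dz": -180,"ax": 0,"ay": 0,"az": 0,"fingers": 1},{"dx": -120,"dy": 0,"dz": -180,"ax": 0,"ay": 0,"az": 0,"fingers": 1},{"dx": -160,"dy": 0,"dz": -180,"ax": 0,"ay": 0,"az": 0,"fingers": 1},{"dx": -200,"dy": 0,"dz": -180,"ax": 0,"ay": 0,"az": 0,"fingers": 1},{"dx": -240,"dy": 0,"dz": -180,"ax": 0,"ay": 0,"az": 0,"fingers": 1},{"dx": -270,"dy": 0,"dz": -180,"ax": 0,"ay": 0,"az": 0,"fingers": 1},{"dx": -280,"dy": 0,"dz": -180,"ax": 0,"ay": 0,"az": 0,"fingers": 1},{"dx": -280,"dy": 0,"dz": -180,"ax": 0,"ay": 0,"az": 0,"fingers": 1}]}}

```text
time_s: 23.8
tcp_pos: [0.4429, -0.3804, 0.414]
orientation: [-0.001, 0.721, 0.693, -0.0]
ft_force: [-0.8, 0.7, -1.0]
grip_width: 0.0003
grip_force: 0.0
```

```bash
python3 -c "
from h import *
np.set_printoptions(precision=1,suppress=True)
loc(); snap('scene','sc6.png'); snap('top','top6.png')
b=cv2.imread('pics/sc6.png')[200:350,195:320]; t=cv2.imread('pics/top6.png')[170:270,195:295]
c=np.zeros((600,800,3),np.uint8); c[:,:500]=cv2.resize(b,None,fx=4,fy=4,interpolation=cv2.INTER_CUBIC); c[:300,500:]=cv2.resize(t,None,fx=3,fy=3,interpolation=cv2.INTER_CUBIC)
cv2.imwrite('pics/c8.png',c)
C=np.array([.526,-.186]);a=np.radians(-2);X=np.array([np.cos(a),np.sin(a)]);Y=np.array([-np.sin(a),np.cos(a)])
P=lambda x,y,z:(proj('scene',[*(C+x*X+y*Y),z])-[195,200]+.375)*4
for q in (1.4,1.5):
  for s in (1,-1): print('tip',q,s,P(-.09*np.sin(.35+q),s*.08,.078+.09*np.cos(.35+q)))
for h in (.024,.028): print('frame top fr L,R',h,P(-.007,.065,h+.112),P(-.007,-.065,h+.112),'tab L',P(-.006,.023,h+.139),P(-.006,-.023,h+.139))
"
```

```text
t 23.8 local x -76.3 y -197.2 tip 241.0 F xyz -0.8 0.7 -1.0
tip 1.4 1 [397.6 587.3]
tip 1.4 -1 [560.  292.8]
tip 1.5 1 [394.  595.2]
tip 1.5 -1 [555.3 302.4]
frame top fr L,R 0.024 [220.8 385. ] [375.7 151.2] tab L [265.8 263.9] [322.3 180.4]
frame top fr L,R 0.028 [219.7 379.4] [375.3 145.2] tab L [264.9 257.8] [321.6 174.2]
```

View pics/c8.png

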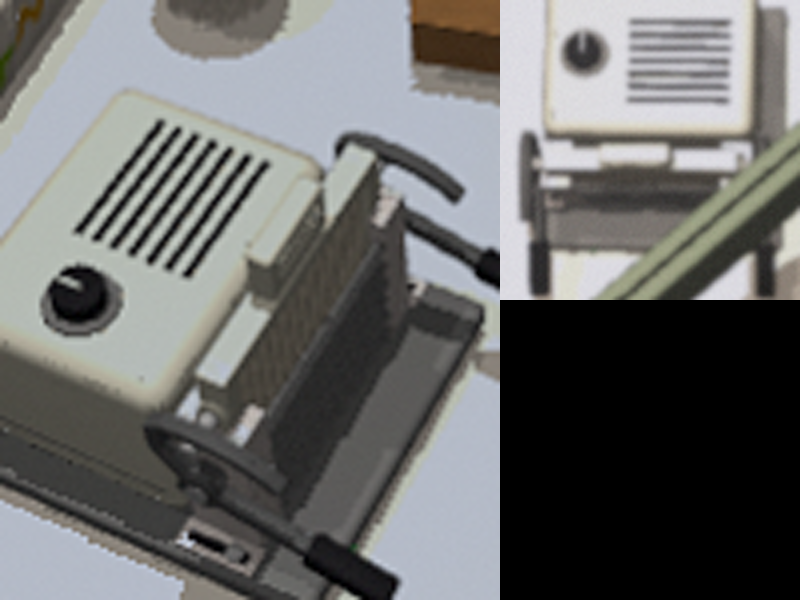

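Both levers are down (left tip at (395,590), as predicted for 1.5 rad; both look even in the top view), the hooks are over the pins and the cassette is square.

```bash
python3 -c "
from h import *
print(arm.job_done())"
```

```text
the job is handed in; nothing more can be done
None
```

The filter is changed and the job handed in at about 24 s: the cassette was lowered by hand onto the gasket, and both levers were pressed until they met their rigid stops at the same height (about 14 N). The last pictures show the hooks over the pins and the cassette square.

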